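Load the slide tray and snap the copying cover shut

ROBOT

A 7-joint arm with a two-finger parallel gripper is mounted at the origin on the work surface. World frame = base frame: x ahead of the robot, y to its left, z up, the work surface at z = 0. Lengths are in m, angles in rad, forces in N, time in s.
With the tool pointing down it reaches from about 0.425 to 0.875 m from the base axis. Payload 8.4 kg.
Tool frame: the origin (TCP) lies between the finger pads; the fingertips stand 25 mm ahead of it and the grasp point (between the pads) lies 6 mm ahead of it; z points along the fingers, y is the line along which they close (so a half turn about z gives the same grasp; the last joint's range is limited). The gripper opens to 85 mm and grips with 20 to 120 N. Pads are 22 mm wide; open, the fingers measure 114 mm over their backs; the gripper's body (76 mm by 85 mm) begins 54 mm behind the grasp point. The pads swing forward as they close: fully open they stand 13 mm farther back than shut.
Start: joints at [1.003, 0.333, 0.04, 1.465, -0.013, 1.343, -0.059], TCP at [0.294, -0.58, 0.256] pointing down, gripper open.
Joint ranges: [-2.58, 2.58], [-0.38, 2.09], [-1.3, 1.39], [0.25, 2.4], [-1.5, 4.64], [0.08, 2.09], [-2.65, 2.65]. Speed limits (rad/s): [2.22, 2.22, 2.79, 2.79, 3.14, 3.14, 3.14].

INTERFACE

Orientations are given as a unit quaternion [w, x, y, z].
In Python, from station import read_state, camera, camera_info, sign_off, spot_in, trace, mark_of gives the robot as it stands.
- The arm moves only by the tool play_rows, never from a script. Its argument "steps" is one flat list of numbers, 6 for each row, row after row: the shift along the tool's x, y, z scaled (see below), then the turn, a rotation vector about the tool's x, y, z scaled (see below). A call has 1 to 20 rows; each row shifts and turns the commanded pose from where the row before left it, along the tool's axes as they then stand; what a row does not reach is not made up. The controller multiplies each number of a shift by 0.25 m and each number of a turn by pi/4 rad. A row lasts 1/10 s, in which the tool goes at most 50 mm and 8.59 degrees, less where a joint would pass 70% of its speed; a pose out of reach is approached as far as the arm can. A call with a number of a shift or a turn outside -1 to 1 is refused whole. A call with a gripper value outside its range is refused whole. "claw" is the finger opening in mm, from 0 to 85.4, set as the call begins (left out, the last holds). The fingers move at their own pace and stop on an object; "grip_force" is the grip in N (left out, the last holds). Time passes only in rows, so rows that do not move let the fingers close. It gives the time, the measured TCP pose, the force, the opening and the grip force at its end, in the units of the state.
- read_state(): the state, without advancing time (a new reading comes with each control period).
- camera(name): name is "scene" or "top"; returns the picture (420x560x3 uint8, red, green, blue); there is no depth.
- camera_info(name): a dict with "fx", "fy", "cx", "cy" (pixels), "dist" ([k1, k2, p1, p2, k3] as OpenCV has them; the pictures are not rectified), "position" and "rotation" of the camera in the world. Camera axes: x right, y up, looking along -z (the intrinsics and any distortion apply to the point x, -y, -z); pixel columns grow to the right and rows downward; lengths in m; the calibration is good to about 2 mm. A picture is of the moment at which its call begins. camera_info takes no time and is no camera call.
- sign_off(): hands the job in; it is judged then, once.
Trained networks look in the newest picture that a camera, given by its name, has taken for a name from the list of things; names that differ only in an ending like _2 or _b are one class to them, and where a whole thing is asked for, a point or a joint stands for the part that bears it (a point fixed in the world has none). Each returns a list of dicts, best first, with "score" (0 to 1); they miss things now and then, are a little off and sometimes report something else, mostly with a low value. They report only what shows in the picture. A call takes as long as a camera call. They do not tell look-alikes from the thing itself.
- spot_in(camera, target): "rect" ([centre column, centre row, width, height] in pixels, round what is visible of it).
- trace(camera, target): "region" (420x560 bool, what is visible of it) and "rect" ([centre column, centre row, width, height] in pixels, round what is visible of it).
- mark_of(camera, target): "location" ([column, row] in pixels: a listed point, or the origin of a listed thing).
The state is a dict: "time_s": time; "joint_positions": joint angles; "joint_velocities": joint speeds; "joint_torque": joint torques, N m; "ee_pos": TCP position; "orientation": TCP orientation; "ft_force": force on the tool from outside, world axes, zero at the start; "ft_torque": the same for the moment, N m; "grip_width": finger opening in m; "gripper_force": force on a finger pad.
Only numpy, scipy, OpenCV 4.12 (cv2) and the standard library are available. Lean on these libraries where they do the work, as an engineer would, in place of code of your own. Each camera call takes 0.05 s, during which the arm holds its last target. There are 200 camera calls.

TASK

Two mounted slides are ready to be copied: pick up their black tray by its blue grip and slide it, slides in place, all the way into the mouth of the light-box holder while the holder's hinged cover is still open. Let go of the tray, swing the cover down and press on it until it snaps past its catches and is fully shut, then keep pressing: finish with the robot still pushing firmly down on the cover. Leave the tape roll, the blower and the mouse where they are.

Things in the scene. Friction and masses are not known exactly. Their poses are not given: they have to be found in the camera images.
- holder: Slide-copying holder, fixed: a black light box (150 x 190 x 22 mm) carrying a straight channel with a white floor 30 mm above the table, 71 mm wide between aluminium rails (tops 44 mm above the table). Origin on the table top, below the middle of the tray body when home. x axis: the sliding direction, into the channel (the mouth faces -x); z up. End stop at x = 60 mm.
- mouth (a point): Middle of the mouth, on the floor's front edge (x = -60 mm, z = 30 mm of the holder). A ramp before it drops 5 mm in 14 mm. Side walls flare to about 100 mm wide here and narrow to 71 mm 30 mm inside; up to there the channel is open above. Beyond, lips overhang the tray's edges, undersides 11 mm above the floor (front edge, 18 mm inside the mouth, raised to 13 mm).
- grip_home (a point): Where the centre of the tray's grip (point tray_grip) is when the tray is fully home against the end stop: x = -92.5, y = 0, z = 48 mm of the holder, in front of the mouth. Same axes as the holder.
- catch_line (a point): Point midway between the two sprung brass catches, which sit 52 mm to either side of it (holder y), 39.5 mm above the table; their grey housings reach out to 75 mm and are 44 mm high.
- cover (a joint): Angle (rad) of the black hinged clip cover (frame with a clear pane, 137 x 112 x 5 mm): 0 fully shut, 1.4 wide open. A stiff hinge (0.12 N m) holds it at any angle; its outer face is pushed down from above. At about 0.12 rad its hooks meet the catches; from there it takes about 10 to 18 N on the press pad, which drops suddenly as they snap past; it then stays shut by itself against a firm stop.
- press_pad (a point): Centre of the top face of the orange press pad (26 x 40 mm, 119 mm from the hinge) at the cover's free front end. z axis normal to the cover, outward; x axis along the cover towards the hinge. With the cover shut it is 55 mm above the table at x = -42 mm, y = 0 of the holder.
- cover_hinge (a point): Middle of the cover's hinge axis (which runs along the holder's y), at x = 77 mm, y = 0, z = 50 mm of the holder. The cover opens upward about it, its free end swinging up and away from the mouth.
- tray_grip (a point): Centre of the blue grip fin (45 long in x, 12 thick in y, 36 mm high) at the rear of the black slide tray, 18 mm above the tray's underside. x axis from the fin to the tray's nose, z up. The tray proper is open, 120 x 66 x 8 mm, walls 3 mm, from 32.5 to 152.5 mm ahead of this point, joined by a low neck (20 mm wide, 8 mm high). Tray about 0.11 kg; rests on the table.
- slide_a: White mounted slide, 50 x 50 x 3 mm, lying loose in the tray's rear recess; origin at the centre of its underside (64 mm ahead of the grip's centre).
- slide_b: Grey mounted slide, 50 x 50 x 3 mm, lying loose in the tray's front recess; origin at the centre of its underside (121 mm ahead of the grip's centre).
- tape_roll: Bystander: blue roll of tape lying flat, 76 mm across, 24 mm high; origin under its centre.
- blower: Bystander: black rubber dust blower standing up, 54 mm across, 125 mm high; origin under its centre.
- mouse: Bystander: blue computer mouse, 104 x 58 x 32 mm; origin under its centre.
Mind the look-alikes: they are no part of the job. Leave any orange look-alike of the slide_a alone. There is more than one size of the holder; the job needs the larger.

How it is judged:
On the way, in this order (a step that is already met when the one before it is completed fails the run):
1. the loaded tray is all the way in the holder, with the cover still open (x of tray_grip in the frame of holder between -0.0975 and -0.0885 m and y of tray_grip in the frame of holder between -0.005 and 0.005 m and z of tray_grip in the frame of holder between 0.045 and 0.053 m and angle between the x axis of tray_grip and the x axis of holder, either way round below 0.08 rad and angle between tray_grip's own z axis and vertical below 0.08 rad and x of slide_a in the frame of tray_grip between 0.058 and 0.07 m and z of slide_a in the frame of tray_grip between -0.018 and -0.011 m and x of slide_b in the frame of tray_grip between 0.115 and 0.127 m and z of slide_b in the frame of tray_grip between -0.018 and -0.011 m and value of joint cover above 0.3 rad), for 0.2 s.
2. the cover has been pressed past its catches and is fully shut, under pressure (value of joint cover below 0.02 rad and contact force between any of the fingers, the arm and cover above 3 N), for 0.2 s.
At the end, for the whole second after the job is handed in: The cover is shut past its catches (below 0.02 rad) and the robot is still pressing on it with more than 3 N; the tray lies level against the end stop (along the channel within 5 mm, sideways within 5 mm), not held, with both slides lying in their recesses (all of step 2 and contact force between the fingers and tray below 0.1 N and x of tray_grip in the frame of holder between -0.0975 and -0.0885 m and y of tray_grip in the frame of holder between -0.005 and 0.005 m and z of tray_grip in the frame of holder between 0.045 and 0.053 m and angle between the x axis of tray_grip and the x axis of holder, either way round below 0.08 rad and angle between tray_grip's own z axis and vertical below 0.08 rad and x of slide_a in the frame of tray_grip between 0.058 and 0.07 m and z of slide_a in the frame of tray_grip between -0.018 and -0.011 m and x of slide_b in the frame of tray_grip between 0.115 and 0.127 m and z of slide_b in the frame of tray_grip between -0.018 and -0.011 m); the arm keeps its last pose, push and grip.
It fails at once if a bystander (tape roll, blower or mouse) is moved more than 25 mm (distance of any of tape_roll, blower, mouse from where it was at the start of the episode above 0.025 m).
It fails at once if a slide leaves the tray (distance between slide_a and tray_grip above 0.085 m or distance between slide_b and tray_grip above 0.145 m).
It also fails if it takes over 64 s, if anything falls off the work surface, if the arm or the gripper's body presses on something with over 40 N, if the wrist force passes 120 N, or if a joint passes its speed limit or range.

## Working session

There is one attempt and no reset: what is moved stays moved. The work goes in short steps, Python scripts to look and compute and a tool call to move; the robot and the scene stay as the last step left them, time stands still between calls to the robot, and variables do not carry over. Pictures are saved under pics/ and viewed, at most 10 in all, crops included, and the job is handed in when it is done.

Besides the shell and the picture viewer there is one more tool, called after "Call:" by a JSON object that holds its "op" and its "data". play_rows: Moves the arm, as the interface text tells. Its arguments: {"type":"object","properties":{"steps":{"type":"array","items":{"type":"number"}},"claw":{"type":"number"},"grip_force":{"type":"number"}},"required":["steps"]}

```bash
mkdir -p pics; ls; cat > h.py <<'E'
import numpy as np, cv2
from station import *
def unproj(name,px,z):
    c=camera_info(name);K=np.array([[c['fx'],0,c['cx']],[0,c['fy'],c['cy']],[0,0,1]])
    u=cv2.undistortPoints(np.array([[px]],float),K,np.array(c['dist']))[0,0]
    R=np.array(c['rotation']);
    if R.size==4:
        from scipy.spatial.transform import Rotation as Q
        R=Q.from_quat(np.roll(R.ravel(),-1)).as_matrix()
    d=R@np.array([u[0],-u[1],-1]);p=np.array(c['position'])
    return p+d*(z-p[2])/d[2]
def proj(name,P):
    c=camera_info(name);K=np.array([[c['fx'],0,c['cx']],[0,c['fy'],c['cy']],[0,0,1]])
    R=np.array(c['rotation']);q=(np.atleast_2d(P)-c['position'])@R
    q=q*[1,-1,-1]
    return cv2.projectPoints(q,np.zeros(3),np.zeros(3),K,np.array(c['dist']))[0][:,0]
E
python3 - <<'E'
from h import *
for n in ['scene','top']:
    print(camera_info(n))
    cv2.imwrite(f'pics/{n}0.png',camera(n)[:,:,::-1])
    for t,z in [('tray_grip',.018),('holder',0),('mouth',.03),('grip_home',.048),('catch_line',.0395),('cover_hinge',.05),('press_pad',.1),('slide_a',.003),('slide_b',.003),('tape_roll',0),('blower',0),('mouse',0)]:
        for r in mark_of(n,t)[:3]: print(n,t,round(r['score'],2),np.round(r['location'],1),np.round(unproj(n,r['location'],z),3))
print(read_state())
E
```

```text
pics
{'fx': 410.49499091355153, 'fy': 410.49499091355153, 'cx': 282.8755152934759, 'cy': 205.72186103153155, 'dist': array([-0.01699534,  0.        ,  0.        ,  0.        ,  0.        ]), 'position': array([ 1.44916639, -0.32858065,  0.88896014]), 'rotation': array([0.77022199, 0.34467866, 0.2310428 , 0.48432834])}
scene tray_grip 0.61 [220.5 250.7] [ 0.632 -0.166  0.018]
scene holder 0.78 [393.8 185.3] [0.588 0.479 0.   ]
scene holder 0.55 [294.5 213.6] [0.566 0.105 0.   ]
scene mouth 0.67 [400.  188.7] [0.641 0.459 0.03 ]
scene mouth 0.63 [305.4 217.6] [0.627 0.112 0.03 ]
scene mouth 0.58 [295.2 217.3] [0.612 0.085 0.03 ]
scene grip_home 0.96 [406.3 189.7] [0.672 0.457 0.048]
scene grip_home 0.56 [309. 217.] [0.647 0.114 0.048]
scene grip_home 0.27 [173.  282.3] [ 0.711 -0.318  0.048]
scene catch_line 0.85 [397.6 182.5] [0.62  0.463 0.039]
scene cover_hinge 0.75 [386.7 169.4] [0.554 0.465 0.05 ]
scene cover_hinge 0.66 [289.5 191.7] [0.513 0.113 0.05 ]
scene press_pad 0.91 [401.9 178.4] [0.668 0.432 0.1  ]
scene press_pad 0.74 [297.  174.2] [0.5   0.147 0.1  ]
scene press_pad 0.6
[... 2090 characters left out ...]
3992421,  1.46542076, -0.01342049,
        1.3433069 , -0.05851357]), 'joint_velocities': array([-2.61085431e-05, -2.10894024e-03, -2.45204083e-04, -4.36151717e-04,
       -5.62497409e-04, -1.95057166e-03,  9.10758817e-04]), 'joint_torque': array([-2.20862671e-04, -6.58292842e+01,  1.36338416e+00, -4.05831134e+01,
        1.67750014e-02,  2.68517040e-03, -3.15471971e-05]), 'ee_pos': array([ 0.29363698, -0.57985141,  0.25629354]), 'orientation': array([-3.91324147e-05,  9.72663635e-01,  2.32218542e-01, -1.69666331e-06]), 'ft_force': array([-1.27091309,  0.57506471,  0.75676675]), 'ft_torque': array([0.00964897, 0.01733274, 0.0029082 ]), 'gripper_force': 0.0, 'grip_width': 0.08547862470511819}
```

View pics/scene0.png

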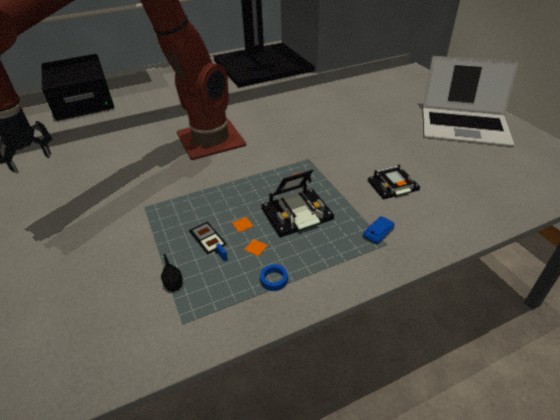

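View pics/top0.png

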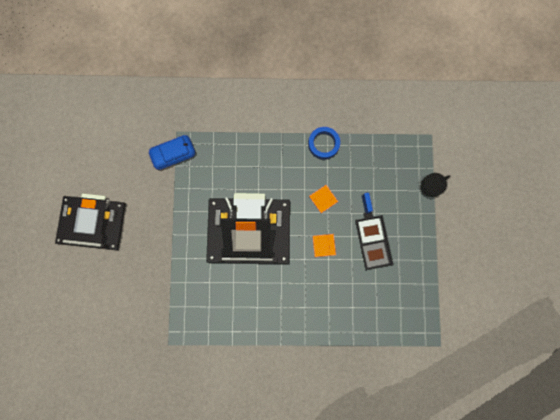

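The scene picture shows the large holder at about (297,212), with its cover open, and a smaller one at (395,182). In the top picture the large holder is at (250,230) with its mouth facing up (world +x). The tray is at (373,230) with its blue fin at (367,203). The orange look-alike slides are at (323,198) and (323,245). Next I'll refine the poses.

```bash
sed -i "s/R=np.array(c\['rotation'\]);q=/from scipy.spatial.transform import Rotation as Q\n    R=Q.from_quat(np.roll(c['rotation'],-1)).as_matrix();q=/" h.py
python3 - <<'E'
from h import *
im=camera('top'); camera('scene')
a=cv2.resize(im[180:280,190:410],None,fx=3.6,fy=3.6,interpolation=cv2.INTER_CUBIC)
cv2.imwrite('pics/c1.png',a[:,:,::-1])
hsv=cv2.cvtColor(im,cv2.COLOR_RGB2HSV)
m=((hsv[...,0]>100)&(hsv[...,0]<130)&(hsv[...,1]>150)).astype(np.uint8); m[:,:350]=0;m[:180]=0;m[230:]=0
pts=np.argwhere(m)[:,::-1].astype(np.float32);print('fin px',len(pts),cv2.minAreaRect(pts))
for p in cv2.boxPoints(cv2.minAreaRect(pts)): print(np.round(unproj('top',p,.036),4))
for n,t,z in [('top','tray_grip',.008),('top','holder',.022)]:
    for r in trace(n,t)[:2]:
        q=np.argwhere(r['region'])[:,::-1].astype(np.float32);mr=cv2.minAreaRect(q);print(t,r['score'],r['rect'],mr)
        for p in cv2.boxPoints(mr): print(np.round(unproj(n,p,z),4))
E
```

```text
fin px 108 ((367.4859313964844, 202.2724609375), (19.188013076782227, 5.921301364898682), 77.00537872314453)
[ 0.6553 -0.1527  0.036 ]
[ 0.6586 -0.1661  0.036 ]
[ 0.6151 -0.1751  0.036 ]
[ 0.6119 -0.1618  0.036 ]
tray_grip 0.96 [373.9, 231.9, 37.6, 73.5] ((371.1845703125, 230.77212524414062), (76.86982727050781, 28.849079132080078), 77.6609115600586)
[ 0.6536 -0.1262  0.008 ]
[ 0.6691 -0.1933  0.008 ]
[ 0.4925 -0.2272  0.008 ]
[ 0.4778 -0.1614  0.008 ]
holder 0.89 [250.8, 223.6, 84.1, 72.1] ((248.47708129882812, 228.1420440673828), (82.91142272949219, 72.27534484863281), 2.045408248901367)
[0.4947 0.2051 0.022 ]
[0.6616 0.2037 0.022 ]
[0.6565 0.011  0.022 ]
[0.4892 0.0166 0.022 ]
holder 0.85 [90.9, 223.2, 69.3, 56.1] ((90.44805145263672, 221.63250732421875), (64.68390655517578, 54.958168029785156), 8.880659103393555)
[0.5357 0.547  0.022 ]
[0.6606 0.5368 0.022 ]
[0.6388 0.3906 0.022 ]
[0.5139 0.4032 0.022 ]
```

View pics/c1.png

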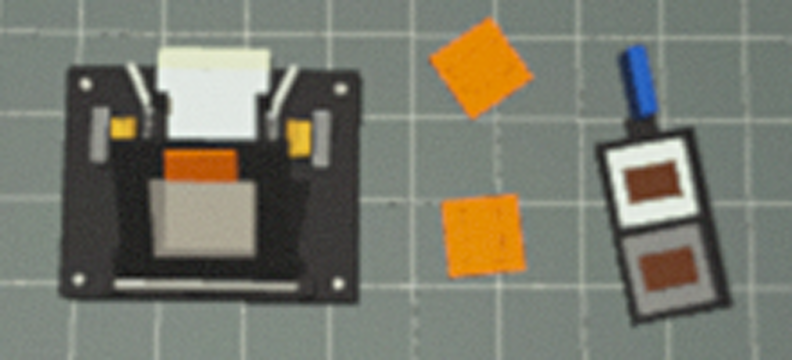

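```bash
cat > fit.py <<'E'
from h import *
from scipy.optimize import least_squares
def o(p): return (np.array(p,float)+.5)/3.6-.5+[190,180]
def T(q,P): c,s=np.cos(q[2]),np.sin(q[2]);P=np.array(P,float);return np.c_[q[0]+c*P[:,0]-s*P[:,1],q[1]+s*P[:,0]+c*P[:,1],P[:,2]]
tp=o([(597,146),(692,129),(731,302),(635,325),(638,84)])
tm=np.array([(32.5,-33,8),(32.5,33,8),(152.5,33,8),(152.5,-33,8),(0,0,36)])/1e3;tm[:,2]-=0
r=least_squares(lambda q:(proj('top',T(q,tm))-tp).ravel(),[.638,-.162,3.0]);print('tray',np.round(r.x,4),np.round(r.fun,1))
hp=o([(68,66),(360,72),(358,302),(60,297),(158,66),(270,66),(115,284),(298,289)])
def hm(q):
    c=q[3]
    return np.array([(c-.075,-.095,.022),(c-.075,.095,.022),(c+.075,.095,.022),(c+.075,-.095,.022),(-.06,-.035,.03),(-.06,.035,.03),(.077,-.058,.05),(.077,.058,.05)])
w=np.array([1]*4+[0,0]*0+[1,1,1,1])
def f(q):
    d=proj('top',T(q,hm(q)))-hp; d[4:,0]=0; d[4:6,1]-= 0; return d.ravel()
h=least_squares(f,[.58,.11,3.1,.0]);print('holder',np.round(h.x,4),np.round(h.fun.reshape(-1,2),1).tolist())
print('grip_home',T(h.x,[(-.0925,0,.048)]),'mouth',T(h.x,[(-.06,0,.03)]))
cp=o([(122,127),(298,137)]);print('catch mid y', [unproj('top',p,.0395) for p in cp])
E
python3 fit.py
```

```text
tray [ 0.6358 -0.1638  3.3483] [-1.1 -0.2 -0.2 -0.9  0.9  1.3 -0.2  0.6  0.6 -1. ]
holder [0.5813 0.1091 3.132  0.0122] [[-0.3, -0.4], [0.5, -0.5], [0.3, 0.4], [-0.5, 0.5], [0.0, 0.7], [0.0, 1.3], [0.0, -0.7], [0.0, -1.2]]
grip_home [[0.67382508 0.10818219 0.048     ]] mouth [[0.64132657 0.10849377 0.03      ]]
catch mid y [array([0.60245163, 0.16553447, 0.0395    ]), array([0.59703898, 0.05448229, 0.0395    ])]
```

Call:
{"op": "play_rows", "data": {"steps": [0.06,-0.026,0,0,0,0,0.1315,-0.0578,0,0,0,0,0.1315,-0.0578,0,0,0,0,0.1315,-0.0578,0,0,0,0,0.1315,-0.0578,0,0,0,0,0.1315,-0.0578,0,0,0,0,0.1315,-0.0578,0,0,0,0,0.1315,-0.0578,0,0,0,0,0.1315,-0.0578,0,0,0,0,0.1315,-0.0578,0,0,0,0,0.1315,-0.0578,0,0,0,0,0.1315,-0.0578,0,0,0,0,0.1315,-0.0578,0,0,0,0,0.1315,-0.0578,0,0,0,0,0.1315,-0.0578,0,0,0,0,0.07,-0.03,0,0,0,0.08,0,0,0,0,0,0.127,0,0,0,0,0,0.127,0,0,0,0,0,0], "claw": 60, "grip_force": 20}}

```text
time_s: 3.4
ee_pos: [0.6356, -0.1626, 0.2563]
orientation: [-0.0, 0.995, 0.103, -0.0]
ft_force: [-0.3, 0.4, -0.4]
grip_width: 0.0602
gripper_force: 0.0
```

```bash
cat >> h.py <<'E'
def go(x,y,z,yaw):
    """remaining shift (tool units) and turn (units) for tool-x yaw, from the measured pose"""
    from scipy.spatial.transform import Rotation as Q
    s=read_state();R=Q.from_quat(np.roll(s['orientation'],-1))
    t=Q.from_euler('z',yaw)*Q.from_euler('x',np.pi)
    print('t',s['time_s'],'pos',np.round(s['ee_pos'],4),'yaw',round(np.arctan2(*R.as_matrix()[[1,0],0]),4),'z',np.round(R.as_matrix()[:,2],3),'F',np.round(s['ft_force'],1),'w',round(s['grip_width'],4),'gf',s['gripper_force'])
    print('shift',np.round(R.inv().apply(np.array([x,y,z])-s['ee_pos'])/.25,4),'shift in goal axes',np.round(t.inv().apply(np.array([x,y,z])-s['ee_pos'])/.25,4),'turn',np.round((R.inv()*t).as_rotvec()/(np.pi/4),4))
E
python3 - <<'E'
from h import *
go(.6355,-.1638,.100,.206)
E
```

```text
t 3.4 pos [ 0.6356 -0.1626  0.2563] yaw 0.2062 z [-0.  0. -1.] F [-0.3  0.4 -0.4] w 0.0602 gf 0.0
shift [-0.0014  0.0047  0.6253] shift in goal axes [-0.0014  0.0045  0.6253] turn [-0.0004  0.0001  0.0003]
```

Call:
{"op": "play_rows", "data": {"steps": [0,0.0045,0.08,0,0,0,0,0,0.13,0,0,0,0,0,0.13,0,0,0,0,0,0.13,0,0,0,0,0,0.13,0,0,0,0,0,0.13,0,0,0,0,0,0.08,0,0,0,0,0,0.057,0,0,0,0,0,0.03,0,0,0,0,0,0,0,0,0]}}

```text
time_s: 4.4
ee_pos: [0.6356, -0.1651, 0.0317]
orientation: [-0.0, 0.995, 0.104, -0.0]
ft_force: [-0.5, -0.2, 0.3]
grip_width: 0.0607
gripper_force: 0.0
```

```bash
python3 - <<'E'
from h import *
go(.6355,-.1638,.032,.206)
im=camera('scene');cv2.imwrite('pics/s1.png',cv2.resize(im[170:300,150:330],None,fx=4.4,fy=4.4,interpolation=cv2.INTER_CUBIC)[:,:,::-1])
E
```

```text
t 4.4 pos [ 0.6356 -0.1651  0.0317] yaw 0.2075 z [-0.001  0.    -1.   ] F [-0.5 -0.2  0.3] w 0.0607 gf 0.0
shift [ 0.0008 -0.0051 -0.0013] shift in goal axes [ 0.0008 -0.0051 -0.0013] turn [-0.0006  0.0008  0.0019]
```

View pics/s1.png

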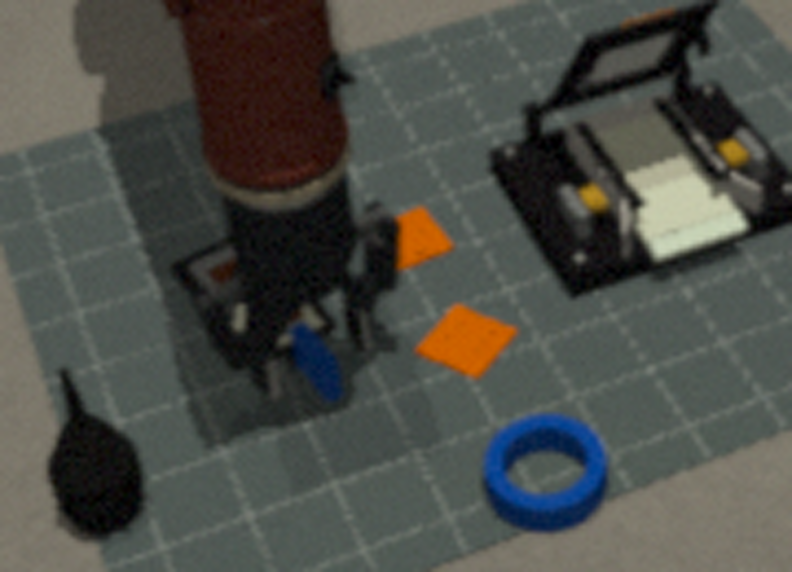

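The fin, at crop (317,362), lies midway between the fingertips at (270,385) and (365,335). I'll close now.

Call:
{"op": "play_rows", "data": {"steps": [0,-0.005,0,0,0,0,0,0,0,0,0,0,0,0,0,0,0,0,0,0,0,0,0,0,0,0,0,0,0,0,0,0,0,0,0,0,0,0,0,0,0,0,0,0,0,0,0,0], "claw": 0, "grip_force": 60}}

```text
time_s: 5.25
ee_pos: [0.6361, -0.1642, 0.0329]
orientation: [0.0, 0.995, 0.103, 0.001]
ft_force: [-0.7, 0.5, 6.2]
grip_width: 0.0111
gripper_force: 59.4
```

Call:
{"op": "play_rows", "data": {"steps": [0,0,-0.01,0,0,0,0,0,-0.02,0,0,0,0,0,-0.04,0,0,0,0,0,-0.05,0,0,0,0,0,-0.05,0,0,0,0,0,-0.04,0,0,0,0,0,-0.02,0,0,0,0,0,-0.01,0,0,0,0,0,0,0,0,0,0,0,0,0,0,0], "grip_force": 80}}

```text
time_s: 6.25
ee_pos: [0.6352, -0.1641, 0.0916]
orientation: [-0.0, 0.995, 0.103, -0.0]
ft_force: [-1.4, 0.6, -1.5]
grip_width: 0.0109
gripper_force: 78.0
```

```bash
python3 - <<'E'
from h import *
go(.833,.1067,.100,-.0096)
im=camera('scene');cv2.imwrite('pics/s2.png',cv2.resize(im[170:300,150:330],None,fx=4.4,fy=4.4,interpolation=cv2.INTER_CUBIC)[:,:,::-1])
E
```

```text
t 6.25 pos [ 0.6352 -0.1641  0.0916] yaw 0.2065 z [-0.001  0.    -1.   ] F [-1.4  0.6 -1.5] w 0.0109 gf 77.98863172531128
shift [ 0.9965 -0.8979 -0.0342] shift in goal axes [ 0.7808 -1.0906 -0.0337] turn [-0.0004  0.001   0.2751]
```

View pics/s2.png

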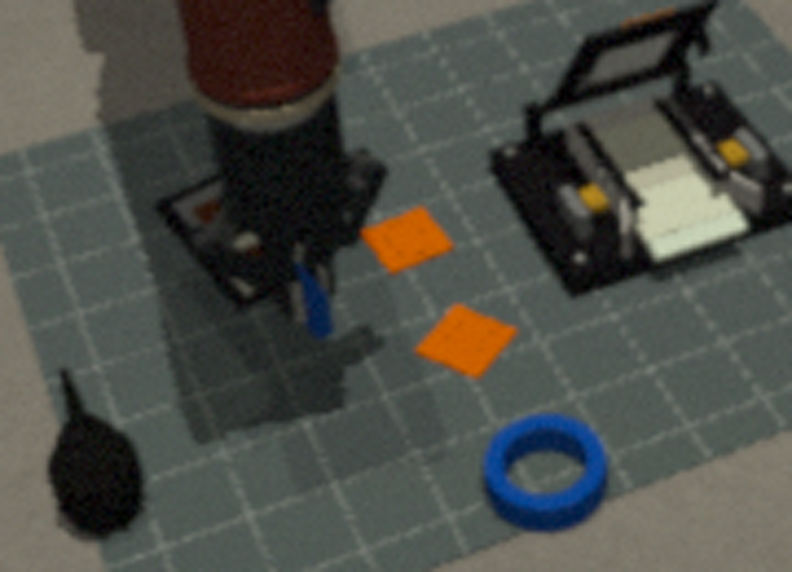

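The tray is off the table and looks level at crop (240,250), with the slides still in it. I'll carry it to a point in front of the mouth.

Call:
{"op": "play_rows", "data": {"steps": [0.0332,-0.03,-0.01,0,0,0,0.0332,-0.03,-0.01,0,0,0,0.0664,-0.0599,-0.01,0,0,0,0.0664,-0.0599,0,0,0,0,0.0664,-0.0599,0,0,0,0,0.0664,-0.0599,0,0,0,0,0.0664,-0.0599,0,0,0,0,0.0664,-0.0599,0,0,0,0,0.0664,-0.0599,0,0,0,0,0.0664,-0.0599,0,0,0,0,0.0664,-0.0599,0,0,0,0,0.0664,-0.0599,0,0,0,0,0.0664,-0.0599,0,0,0,0,0.0664,-0.0599,0,0,0,0,0.0664,-0.0599,0,0,0,0,0.0332,-0.03,0,0,0,0.06,0.0332,-0.03,0,0,0,0.08,0,0,0,0,0,0.08,0,0,0,0,0,0.055,0,0,0,0,0,0]}}

```text
time_s: 8.3
ee_pos: [0.8336, 0.1082, 0.099]
orientation: [-0.0, 1.0, -0.004, -0.0]
ft_force: [-0.8, -0.0, -1.3]
grip_width: 0.0109
gripper_force: 78.0
```

```bash
python3 - <<'E'
from h import *
go(.833,.1067,.065,-.0096)
for n in ['top','scene']:
    im=camera(n)
    u,v=proj(n,[.7,.107,.06])[0].astype(int);print(u,v)
    cv2.imwrite(f'pics/{n}3.png',cv2.resize(im[max(0,v-60):v+90,u-90:u+90],None,fx=4,fy=4,interpolation=cv2.INTER_CUBIC)[:,:,::-1])
E
```

```text
t 8.3 pos [0.8336 0.1082 0.099 ] yaw -0.009 z [-0.001  0.    -1.   ] F [-0.8 -0.  -1.3] w 0.0109 gf 77.9717767238617
shift [-0.0021  0.0062  0.136 ] shift in goal axes [-0.0022  0.0061  0.136 ] turn [-0.0003  0.0007  0.0008]
249 171
315 225
```

View pics/top3.png

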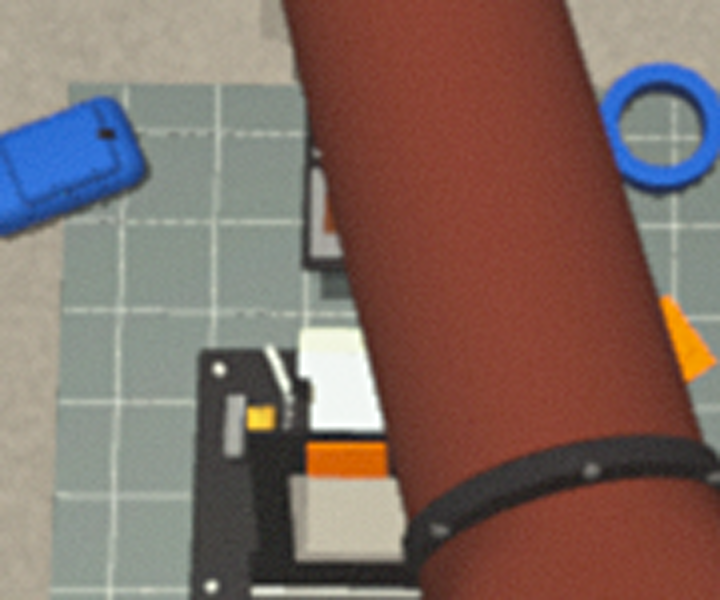

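View pics/scene3.png

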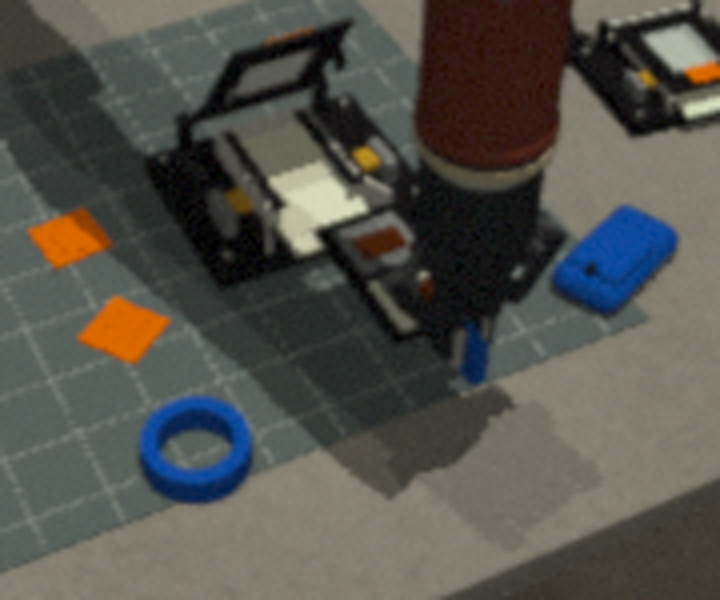

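```bash
python3 - <<'E'
from h import *
f=lambda x,y,z:print(np.round(unproj('top',[159+x/4-.4,111+y/4-.4],z),4))
f(305,268,.074);f(305,120,.074)
print('floor L');f(301,350,.03);f(304,430,.03)
o=lambda p:(np.array(p,float)+.5)/3.6-.5+[190,180]
for p in [(158,66),(270,66),(168,137),(268,137)]: print(np.round(unproj('top',o(p),.03),4))
E
```

```text
[0.6817 0.1389 0.074 ]
[0.7665 0.1404 0.074 ]
floor L
[0.643  0.1436 0.03  ]
[0.5966 0.141  0.03  ]
[0.6433 0.1444 0.03  ]
[0.644  0.0727 0.03  ]
[0.5976 0.1371 0.03  ]
[0.5981 0.0735 0.03  ]
```

Call:
{"op": "play_rows", "data": {"steps": [0,0,0.02,0,0,0,0,0,0.04,0,0,0,0,0,0.04,0,0,0,0,0,0.03,0,0,0,0,0,0.01,0,0,0,-0.02,0,0,0,0,0,-0.04,0,0,0,0,0,-0.04,0,0,0,0,0,-0.04,0,0,0,0,0,-0.04,0,0,0,0,0,-0.02,0,0,0,0,0,0,0,0,0,0,0]}}

```text
time_s: 9.6
ee_pos: [0.7833, 0.1071, 0.0653]
orientation: [-0.0, 1.0, -0.005, 0.0]
ft_force: [0.1, 0.7, -2.4]
grip_width: 0.0107
gripper_force: 78.0
```

```bash
python3 - <<'E'
from h import *
go(.6755,.1085,.064,-.0096)
im=camera('scene')
u,v=proj('scene',[.66,.107,.04])[0].astype(int)
cv2.imwrite(f'pics/s4.png',cv2.resize(im[v-35:v+45,u-55:u+45],None,fx=7,fy=7,interpolation=cv2.INTER_CUBIC)[:,:,::-1])
E
```

```text
t 9.6 pos [0.7833 0.1071 0.0653] yaw -0.0093 z [ 0.001  0.    -1.   ] F [ 0.1  0.7 -2.4] w 0.0107 gf 77.98789143562317
shift [-0.4314 -0.0016  0.0051] shift in goal axes [-0.4313 -0.0015  0.0053] turn [-0.0002 -0.0008  0.0003]
```

View pics/s4.png

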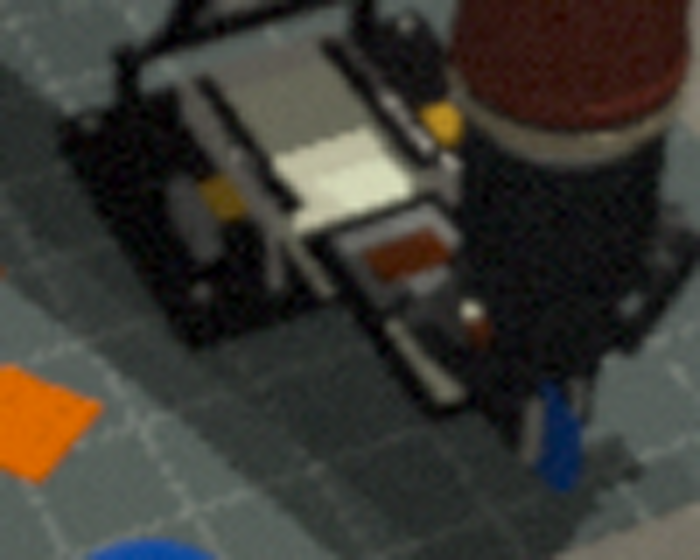

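The tray is lined up with its nose just inside the mouth, at crop (390,220), and the slides are in place. I'll advance.

Call:
{"op": "play_rows", "data": {"steps": [-0.02,0,0.004,0,0,0,-0.03,0,0,0,0,0,-0.03,0,0,0,0,0,-0.03,0,0,0,0,0,-0.03,0,0,0,0,0,-0.03,0,0,0,0,0,-0.03,0,0,0,0,0,-0.03,0,0,0,0,0]}}

```text
time_s: 10.45
ee_pos: [0.7254, 0.1076, 0.0637]
orientation: [-0.0, 1.0, -0.005, 0.0]
ft_force: [0.6, 0.8, -0.7]
grip_width: 0.0109
gripper_force: 78.0
```

Call:
{"op": "play_rows", "data": {"steps": [-0.03,0,0,0,0,0,-0.03,0,0,0,0,0,-0.03,0,0,0,0,0,-0.03,0,0,0,0,0,-0.03,0,0,0,0,0,-0.01,0,0,0,0,0,0,0,0,0,0,0]}}

```text
time_s: 11.15
ee_pos: [0.6858, 0.108, 0.0637]
orientation: [-0.0, 1.0, -0.005, 0.0]
ft_force: [0.0, 0.1, -0.9]
grip_width: 0.0107
gripper_force: 78.0
```

Next, small steps until it meets the end stop.

Call:
{"op": "play_rows", "data": {"steps": [-0.01,0,0,0,0,0,-0.01,0,0,0,0,0,-0.01,0,0,0,0,0,0,0,0,0,0,0]}}

```text
time_s: 11.55
ee_pos: [0.6783, 0.108, 0.0635]
orientation: [-0.0, 1.0, -0.005, -0.0]
ft_force: [0.5, 0.5, -1.1]
grip_width: 0.0109
gripper_force: 78.0
```

Call:
{"op": "play_rows", "data": {"steps": [-0.006,0,0,0,0,0,-0.006,0,0,0,0,0,0,0,0,0,0,0]}}

```text
time_s: 11.85
ee_pos: [0.6754, 0.108, 0.0636]
orientation: [-0.0, 1.0, -0.005, -0.0]
ft_force: [0.2, -0.2, -1.8]
grip_width: 0.0106
gripper_force: 78.0
```

Call:
{"op": "play_rows", "data": {"steps": [-0.006,0,0,0,0,0,-0.006,0,0,0,0,0,0,0,0,0,0,0]}}

```text
time_s: 12.15
ee_pos: [0.6731, 0.1081, 0.064]
orientation: [-0.0, 1.0, -0.005, 0.001]
ft_force: [3.1, 0.4, -2.4]
grip_width: 0.0105
gripper_force: 78.0
```

Call:
{"op": "play_rows", "data": {"steps": [-0.004,0,0,0,0,0,-0.004,0,0,0,0,0,0,0,0,0,0,0]}}

```text
time_s: 12.45
ee_pos: [0.6729, 0.1081, 0.0649]
orientation: [-0.0, 1.0, -0.005, 0.003]
ft_force: [9.6, 0.3, -1.7]
grip_width: 0.0106
gripper_force: 78.0
```

Call:
{"op": "play_rows", "data": {"steps": [0.004,0,0.004,0,0,0,0,0,0,0,0,0]}}

```text
time_s: 12.65
ee_pos: [0.6731, 0.1081, 0.0634]
orientation: [-0.0, 1.0, -0.005, 0.002]
ft_force: [5.8, -0.2, -0.4]
grip_width: 0.0108
gripper_force: 78.2
```

Call:
{"op": "play_rows", "data": {"steps": [0,0,0,0,0,0,0,0,0,0,0,0,0,0,0,0,0,0,0,0,0,0,0,0,0,0,0,0,0,0], "claw": 50, "grip_force": 20}}

```text
time_s: 13.15
ee_pos: [0.6714, 0.108, 0.0625]
orientation: [0.0, 1.0, -0.005, -0.0]
ft_force: [-0.2, -0.5, 0.1]
grip_width: 0.0501
gripper_force: 0.0
```

Call:
{"op": "play_rows", "data": {"steps": [0,0,-0.04,0,0,0,0,0,-0.06,0,0,0,0,0,-0.1,0,0,0,0,0,-0.12,0,0,0,0,0,-0.12,0,0,0,0,0,-0.12,0,0,0,0,0,-0.12,0,0,0,0,0,-0.12,0,0,0,0,0,0,0,0,0]}}

```text
time_s: 14.05
ee_pos: [0.6734, 0.1086, 0.2698]
orientation: [-0.001, 1.0, -0.005, 0.005]
ft_force: [0.0, 0.9, 0.3]
grip_width: 0.05
gripper_force: 0.0
```

```bash
python3 - <<'E'
from h import *
from scipy.optimize import least_squares
ims={}
P={}
for n in ['scene','top']:
    im=cv2.imread(f'pics/{n}0.png'); hsv=cv2.cvtColor(im,cv2.COLOR_BGR2HSV)
    u,v=(296,178) if n=='scene' else (246,225)
    m=((hsv[...,0]>3)&(hsv[...,0]<20)&(hsv[...,1]>130)).astype(np.uint8);k=np.zeros_like(m);k[v-14:v+14,u-22:u+22]=1;m*=k
    q=np.argwhere(m)[:,::-1];print(n,len(q),q.min(0),q.max(0),q.mean(0));P[n]=q.mean(0)
r=least_squares(lambda X:np.r_[proj('top',X)[0]-P['top'],proj('scene',X)[0]-P['scene']],[.55,.11,.15]);print('pad',r.x,r.fun)
H=np.array([.5043,.1085,.05]);d=r.x-H;print('angle',np.arctan2(d[2],d[0]),np.linalg.norm(d))
# model: cover angle fit using top pad centroid
for a in np.arange(.7,1.5,.1):
    X=H+np.array([.119*np.cos(a)-.005*np.sin(a),0,.119*np.sin(a)+.005*np.cos(a)]);print(round(a,1),proj('top',X)[0].round(1),proj('scene',X)[0].round(1))
go(.6714,.108,.26,-.0096)
im=camera('scene');u,v=proj('scene',[.62,.107,.05])[0].astype(int)
cv2.imwrite('pics/s5.png',cv2.resize(im[v-50:v+40,u-50:u+55],None,fx=6.5,fy=6.5,interpolation=cv2.INTER_CUBIC)[:,:,::-1])
E
```

```text
scene 12 [278 173] [302 190] [295.58333333 176.58333333]
top 208 [225 212] [256 230] [245.16346154 225.08653846]
pad [0.56712292 0.10999273 0.14854075] [ 0.26602577  0.11597393  0.42543806 -0.04841655]
angle 1.0032356412717742 0.11687269348498336
0.7 [246.8 214.2] [299.3 186. ]
0.8 [246.5 217.8] [298.  182.3]
0.9 [246.3 221.8] [296.6 178.6]
1.0 [246.  226.3] [295.2 175. ]
1.1 [245.8 231.3] [293.6 171.7]
1.2 [245.6 236.6] [291.9 168.5]
1.3 [245.5 242.2] [290.3 165.7]
1.4 [245.3 248. ] [288.6 163.1]
t 14.05 pos [0.6734 0.1086 0.2698] yaw -0.0096 z [ 0.009  0.002 -1.   ] F [0.  0.9 0.3] w 0.05 gf 0.0
shift [-0.0083  0.0026  0.039 ] shift in goal axes [-0.0079  0.0025  0.039 ] turn [-0.0025 -0.0115  0.0001]
```

View pics/s5.png

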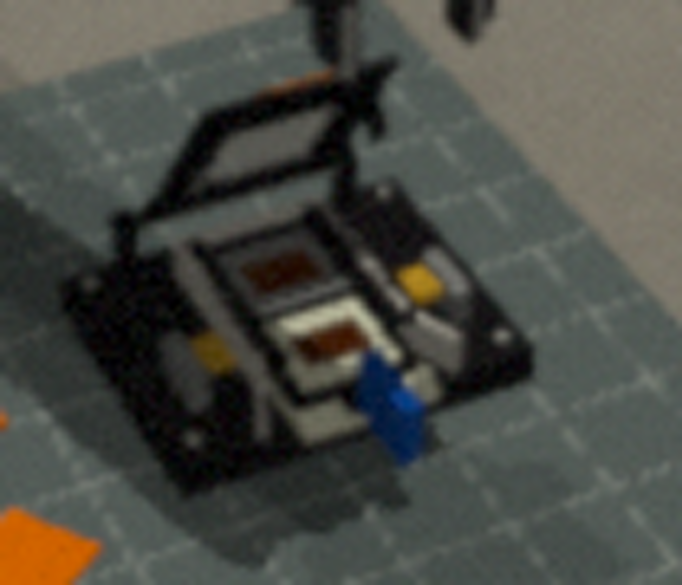

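The tray is home with both slides seated and the blue fin at crop (392,405). The cover stands at about 1.0 rad. I'll close the fingers and go behind and above the cover.

Call:
{"op": "play_rows", "data": {"steps": [-0.03,0,0,0,-0.0115,0,-0.07,0,0,0,0,0,-0.08,0,0,0,0,0,-0.08,0,0,0,0,0,-0.08,0,0,0,0,0,-0.08,0,0,0,0,0,-0.08,0,0,0,0,0,-0.06,0,0,0,0,0,-0.03,0,0,0,0,0,0,0,0,0,0,0], "claw": 0, "grip_force": 40}}

```text
time_s: 15.1
ee_pos: [0.5231, 0.1094, 0.2636]
orientation: [0.0, 1.0, -0.005, -0.005]
ft_force: [-1.2, 0.2, -0.6]
grip_width: -0.0004
gripper_force: 0.0
```

```bash
python3 - <<'E'
from h import *
go(.533,.109,.205,-.0096)
th=np.array([1.0,.9,.8,.7,.6,.5,.4,.3,.22,.15,.1])
xc=.5043+.119*np.cos(th)-.005*np.sin(th);zc=.05+.119*np.sin(th)+.005*np.cos(th)
print(np.c_[th,xc-.011*np.minimum(1,th/.5),zc+.025].round(4))
# tray check by fin mask in scene
im=camera('scene');hsv=cv2.cvtColor(im,cv2.COLOR_RGB2HSV)
m=(hsv[...,0]>100)&(hsv[...,0]<130)&(hsv[...,1]>150);k=np.zeros_like(m);u,v=proj('scene',[.674,.108,.05])[0].astype(int);k[v-25:v+25,u-20:u+20]=1
q=np.argwhere(m&k)[:,::-1];print('fin',len(q),q.min(0),q.max(0),q.mean(0))
for x in [.665,.669,.673,.677]:
    C=np.array([[x+a,.108+b,.048+c] for a in(-.0225,.0225) for b in(-.006,.006) for c in(-.018,.018)]);p=proj('scene',C)
    M=np.zeros(m.shape,np.uint8);cv2.fillConvexPoly(M,cv2.convexHull(p.round().astype(np.int32)),1);z=np.argwhere(M)[:,::-1];print(x,p.min(0).round(1),p.max(0).round(1),z.mean(0))
E
```

```text
t 15.1 pos [0.5231 0.1094 0.2636] yaw -0.0092 z [-0.01 -0.   -1.  ] F [-1.2  0.2 -0.6] w -0.0004 gf 0.0
shift [0.042 0.001 0.234] shift in goal axes [0.0396 0.0011 0.2344] turn [0.0005 0.0126 0.0005]
[[1.     0.5534 0.1778]
 [0.9    0.5634 0.1713]
 [0.8    0.5726 0.1638]
 [0.7    0.5811 0.1555]
 [0.6    0.5887 0.1463]
 [0.5    0.5953 0.1364]
 [0.4    0.6032 0.1259]
 [0.3    0.6099 0.1149]
 [0.22   0.6145 0.1058]
 [0.15   0.6179 0.0977]
 [0.1    0.62   0.0919]]
fin 105 [294 215] [316 231] [311.34285714 223.14285714]
0.665 [304.7 211.7] [315.6 231. ] [310.27096774 221.44516129]
0.669 [305.3 212.5] [316.3 231.8] [310.72151899 222.66455696]
0.673 [305.9 213.3] [316.9 232.7] [311.52727273 223.14545455]
0.677 [306.6 214.1] [317.6 233.5] [312.26086957 223.72049689]
```

Call:
{"op": "play_rows", "data": {"steps": [0.01,0,0.04,0,0.0126,0,0.02,0,0.07,0,0,0,0.02,0,0.08,0,0,0,0.02,0,0.07,0,0,0,0.018,0,0.05,0,0,0,0,0,0,0,0,0]}}

```text
time_s: 15.75
ee_pos: [0.5457, 0.1088, 0.1838]
orientation: [0.0, 1.0, -0.005, -0.001]
ft_force: [-0.4, 0.7, 0.3]
grip_width: -0.0001
gripper_force: 0.0
```

Call:
{"op": "play_rows", "data": {"steps": [0.015,0,0.018,0,0,0,0.016,0,0.018,0,0,0,0.02,0,0.013,0,0,0,0.02,0,0.013,0,0,0,0.018,0,0.015,0,0,0,0.018,0,0.015,0,0,0]}}

```text
time_s: 16.35
ee_pos: [0.5734, 0.109, 0.1632]
orientation: [-0.0, 1.0, -0.005, 0.001]
ft_force: [0.4, -0.1, 0.3]
grip_width: 0.0001
gripper_force: 0.3
```

Call:
{"op": "play_rows", "data": {"steps": [0.017,0,0.017,0,0,0,0.017,0,0.017,0,0,0,0.015,0,0.018,0,0,0,0.015,0,0.018,0,0,0,0,0,0,0,0,0]}}

```text
time_s: 16.85
ee_pos: [0.5888, 0.1086, 0.1449]
orientation: [0.0, 1.0, -0.005, -0.0]
ft_force: [-0.0, -0.4, -0.5]
grip_width: 0.0001
gripper_force: 0.0
```

```bash
python3 - <<'E'
from h import *
go(.5953,.1085,.1334,-.0096)
im=camera('scene');u,v=proj('scene',[.62,.107,.08])[0].astype(int)
cv2.imwrite('pics/s6.png',cv2.resize(im[v-50:v+40,u-50:u+55],None,fx=6.5,fy=6.5,interpolation=cv2.INTER_CUBIC)[:,:,::-1])
E
```

```text
t 16.85 pos [0.5888 0.1086 0.1449] yaw -0.0097 z [-0. -0. -1.] F [-0.  -0.4 -0.5] w 0.0001 gf 0.0
shift [0.0259 0.0003 0.046 ] shift in goal axes [0.0259 0.0003 0.046 ] turn [ 0.0003  0.0004 -0.0001]
```

View pics/s6.png

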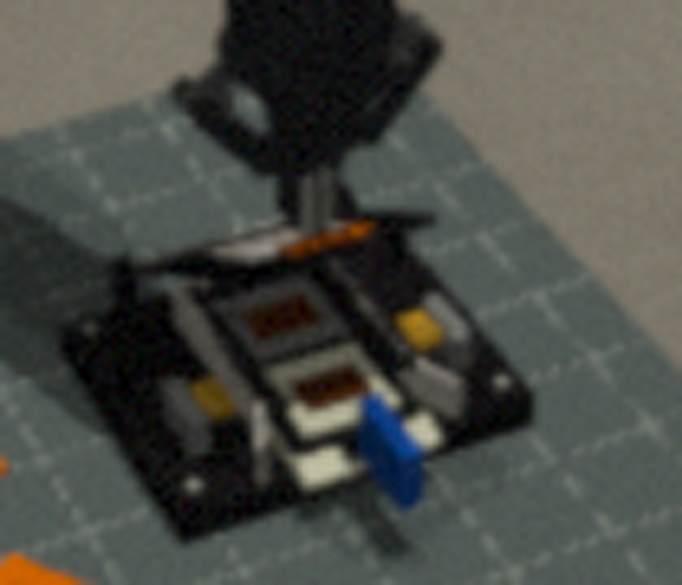

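The cover is following the closed fingertips down. The pad is at crop (330,238), and the tray and slides are undisturbed. I'll continue along the arc.

Call:
{"op": "play_rows", "data": {"steps": [0.018,0,0.02,0,0,0,0.017,0,0.022,0,0,0,0.017,0,0.022,0,0,0,0.016,0,0.022,0,0,0,0.014,0,0.022,0,0,0,0.013,0,0.022,0,0,0,0.012,0,0.022,0,0,0,0.01,0,0.02,0,0,0,0,0,0,0,0,0]}}

```text
time_s: 17.8
ee_pos: [0.6181, 0.1084, 0.102]
orientation: [0.0, 1.0, -0.005, -0.0]
ft_force: [-0.1, -0.1, 0.1]
grip_width: -0.0001
gripper_force: 0.0
```

```bash
python3 - <<'E'
from h import *
go(.6233,.1085,.080,-.0096)
E
```

```text
t 17.8 pos [0.6181 0.1084 0.102 ] yaw -0.0096 z [-0. -0. -1.] F [-0.1 -0.1  0.1] w -0.0001 gf 0.0
shift [ 0.021  -0.0006  0.0879] shift in goal axes [ 0.021  -0.0006  0.0879] turn [ 0.0002  0.0001 -0.    ]
```

Call:
{"op": "play_rows", "data": {"steps": [0.006,0,0.012,0,0,0,0.006,0,0.012,0,0,0,0.004,0,0.012,0,0,0,0,0,0,0,0,0]}}

```text
time_s: 18.2
ee_pos: [0.6222, 0.1086, 0.0941]
orientation: [-0.0, 1.0, -0.005, 0.0]
ft_force: [-1.9, -0.9, 3.0]
grip_width: -0.0004
gripper_force: 1.5
```

Call:
{"op": "play_rows", "data": {"steps": [0,0,0.008,0,0,0,0,0,0.008,0,0,0,0,0,0,0,0,0]}}

```text
time_s: 18.5
ee_pos: [0.6224, 0.1085, 0.0903]
orientation: [-0.0, 1.0, -0.005, 0.001]
ft_force: [-0.5, -0.5, -0.1]
grip_width: 0.0002
gripper_force: 0.0
```

Call:
{"op": "play_rows", "data": {"steps": [0,0,0.008,0,0,0,0,0,0.008,0,0,0,0,0,0,0,0,0]}}

```text
time_s: 18.8
ee_pos: [0.6218, 0.1084, 0.0852]
orientation: [0.0, 1.0, -0.005, -0.0]
ft_force: [-1.4, -0.6, 0.6]
grip_width: -0.0002
gripper_force: 0.0
```

Call:
{"op": "play_rows", "data": {"steps": [0,0,0.008,0,0,0,0,0,0,0,0,0]}}

```text
time_s: 19.0
ee_pos: [0.6219, 0.1084, 0.0835]
orientation: [0.0, 1.0, -0.005, 0.0]
ft_force: [-0.1, 0.7, 0.1]
grip_width: -0.0003
gripper_force: 0.0
```

Call:
{"op": "play_rows", "data": {"steps": [0,0,0.008,0,0,0,0,0,0,0,0,0]}}

```text
time_s: 19.2
ee_pos: [0.622, 0.1085, 0.0816]
orientation: [0.0, 1.0, -0.005, 0.0]
ft_force: [0.2, 0.1, 0.1]
grip_width: -0.0001
gripper_force: 0.0
```

Call:
{"op": "play_rows", "data": {"steps": [0,0,0.008,0,0,0,0,0,0,0,0,0]}}

```text
time_s: 19.4
ee_pos: [0.6223, 0.1085, 0.0802]
orientation: [-0.0, 1.0, -0.005, 0.001]
ft_force: [-0.6, -0.4, 1.7]
grip_width: 0.0001
gripper_force: 1.2
```

Call:
{"op": "play_rows", "data": {"steps": [0,0,0.008,0,0,0,0,0,0,0,0,0]}}

```text
time_s: 19.6
ee_pos: [0.6224, 0.1086, 0.0799]
orientation: [0.0, 1.0, -0.005, 0.001]
ft_force: [-8.2, -1.9, 17.5]
grip_width: -0.0002
gripper_force: 9.1
```

```bash
python3 - <<'E'
from h import *
go(.6233,.1085,.080,-.0096)
im=camera('scene');cv2.imwrite('pics/s7.png',im[:,:,::-1])
hsv=cv2.cvtColor(im,cv2.COLOR_RGB2HSV)
m=(hsv[...,0]>3)&(hsv[...,0]<16)&(hsv[...,1]>150)&(hsv[...,2]>90);k=np.zeros_like(m);u,v=proj('scene',[.623,.108,.06])[0].astype(int);k[v-30:v+15,u-20:u+22]=1
q=np.argwhere(m&k)[:,::-1];print('pad',len(q),q.min(0),q.max(0),q.mean(0))
for t in [0,.1,.2,.3,.5]:
    C=[[ .5043+r*np.cos(t)-.005*np.sin(t),.1085+b,.05+r*np.sin(t)+.005*np.cos(t)] for r in(.106,.132) for b in(-.02,.02)];p=proj('scene',C);print(t,p.min(0).round(1),p.max(0).round(1),p.mean(0).round(1))
E
```

```text
t 19.6 pos [0.6224 0.1086 0.0799] yaw -0.0096 z [ 0.002 -0.    -1.   ] F [-8.2 -1.9 17.5] w -0.0002 gf 9.062890300160689
shift [ 0.0037  0.0004 -0.0004] shift in goal axes [ 0.0037  0.0004 -0.0004] turn [ 0.0001 -0.002   0.    ]
pad 31 [299 210] [311 215] [304.67741935 212.61290323]
0 [296.  206.7] [311.6 215.7] [303.8 211.2]
0.1 [295.9 204. ] [311.6 212.3] [303.7 208.1]
0.2 [295.6 201. ] [311.3 208.5] [303.4 204.7]
0.3 [295.1 197.8] [310.8 204.6] [302.9 201.2]
0.5 [293.7 191.3] [309.2 196.2] [301.4 193.7]
```

Call:
{"op": "play_rows", "data": {"steps": [0,0,0.003,0,0,0,0,0,0,0,0,0,0,0,0,0,0,0,0,0,0,0,0,0]}}

```text
time_s: 20.05
ee_pos: [0.6224, 0.1087, 0.0798]
orientation: [-0.0, 1.0, -0.005, 0.001]
ft_force: [-10.2, -2.3, 23.5]
grip_width: 0.0004
gripper_force: 11.7
```

```bash
python3 - <<'E'
from h import *
im=camera('scene')
print(np.abs(im.astype(int)-cv2.imread('pics/s7.png')[:,:,::-1]).max(2)[195:225,285:325].mean())
go(.6233,.1085,.080,-.0096)
hsv=cv2.cvtColor(im,cv2.COLOR_RGB2HSV)
m=(hsv[...,0]>100)&(hsv[...,0]<130)&(hsv[...,1]>150);k=np.zeros_like(m);u,v=proj('scene',[.674,.108,.05])[0].astype(int);k[v-25:v+25,u-20:u+20]=1
n,l,s,c=cv2.connectedComponentsWithStats((m&k).astype(np.uint8));print(s,c)
E
```

```text
5.583333333333333
t 20.1 pos [0.6224 0.1086 0.0798] yaw -0.0096 z [ 0.002 -0.    -1.   ] F [-10.1  -2.8  22.9] w -0.0003 gf 11.680920139660884
shift [ 0.0035  0.0005 -0.0007] shift in goal axes [ 0.0035  0.0005 -0.0007] turn [ 0.0001 -0.0025 -0.    ]
[[     0      0    560    420 235078]
 [   314    208      1      2      2]
 [   292    213      1      1      1]
 [   305    215     12     17    113]
 [   291    217      1      1      1]
 [   296    217      1      1      1]
 [   299    217      1      1      1]
 [   293    218      1      1      1]
 [   295    219      1      1      1]
 [   295    230      1      1      1]] [[279.48402232 209.49331286]
 [314.         208.5       ]
 [292.         213.        ]
 [311.20353982 222.85840708]
 [291.         217.        ]
 [296.         217.        ]
 [299.         217.        ]
 [293.         218.        ]
 [295.         219.        ]
 [295.         230.        ]]
```

```bash
python3 -c "
from station import *
print(sign_off())"
```

```text
the job is handed in; nothing more can be done
None
```

I slid the tray with both slides to the holder's end stop and let it go. I then closed the cover; it is resting on its stop, with the gripper still pressing on it at about 23 N. I handed the job in at about 20 s without getting a verdict back. I saw no force peak as the cover passed its catches, so "shut" rests on the press pad sitting at its shut height in the camera image and the firm stop there.

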